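# Unsnap the cover of the instrument housing

### The arm

A 6-joint arm with a two-finger parallel gripper is mounted at the origin on a cart in front of the work surface, level with it; the furniture and walls round the work are solid. World frame = base frame: x ahead of the robot, y to its left, z up, the work surface at z = 0. Lengths are in m, angles in rad, forces in N, time in s.
With the tool pointing down it reaches from about 0.275 to 1 m from the base axis. Payload 8.4 kg.
Tool frame: the origin (TCP) lies at the very end of the fingers, on their centre line; the grasp point (between the pads) lies 19 mm behind it; z points along the fingers, y is the line along which they close (so a half turn about z gives the same grasp; the last joint's range is limited). The gripper opens to 85 mm and grips with 20 to 120 N. Pads are 22 mm wide; open, the fingers measure 114 mm over their backs; the gripper's body (76 mm by 85 mm) begins 54 mm behind the grasp point. The pads swing forward as they close: fully open they stand 13 mm farther back than shut.
Start: joints at [-0.002, 0.353, 1.633, -0, 1.155, -0.002], TCP at [0.625, -0, 0.231] pointing down, gripper open.
Joint ranges: [-2.63, 2.63], [-0.92, 2.1], [0.06, 2.66], [-1.3, 4.44], [0, 2.69], [-3.02, 3.02]. Speed limits (rad/s): [2.22, 2.22, 2.79, 3.14, 3.14, 3.14].

### API

Orientations are given as a rotation vector (axis times angle).
In Python, from plant import bot, camera, camera_model gives the robot as it stands.
- The arm moves only by the tool move_arm, never from a script. Its argument "deltas" is text: rows parted by semicolons, each of 5 numbers parted by spaces: the opening, from 0 (shut) to 1 (fully open), then the shift along the tool's x, y, z scaled (see below), then the turn about the tool's z scaled (see below). In form: grip tx ty tz spin; .... A call has 1 to 8 rows; each row is the pose to reach, as a shift and turn from the pose commanded when the call began, along the tool's axes at that moment, turning the shorter way round; what a row does not reach only later rows make up. The controller multiplies each number of a shift by 20 cm and each number of a turn by 180 degrees. A row lasts 1/10 s, in which the tool goes at most 50 mm and 8.59 degrees, less where a joint would pass 70% of its speed; a pose out of reach is approached as far as the arm can. A call with a number of a shift or a turn outside -1 to 1 is refused whole. A call with a gripper value outside its range is refused whole. The fingers move at their own pace and stop on an object; "force" is the grip in N (left out, the last holds). Time passes only in rows, so rows that repeat a pose let the fingers close. It gives the time, the measured TCP pose, the force, the opening and the grip force at its end, in the units of the state.
- bot.sense(): the state, without advancing time (a new reading comes with each control period).
- camera(name): name is "scene" or "side" or "wrist"; returns (picture, depth): 384x512x3 uint8, red, green, blue; 384x512 float32, m along the optical axis (not along the pixel's ray), 0 where there is no reading.
- camera_model(name): a dict with "vertical_fov" (degrees; the focal length in pixels is half the picture's height over the tangent of half this angle, whatever the lens; pixels are square), "cx", "cy" (the principal point, pixels), "rvec" (rotation vector, rad) and "tvec" (3), from world to camera coordinates, as OpenCV has them. Camera axes: x right, y down, z forward; pixel columns grow to the right and rows downward; lengths in m; the calibration is good to about 2 mm. A picture is of the moment at which its call begins: read the wrist's pose just before it. camera_model takes no time and is no camera call; for the wrist camera it gives the pose at the moment of the call.
- bot.hand_in(): hands the job in; it is judged then, once.
The state is a dict: "time": time; "joint_positions": joint angles; "joint_velocities": joint speeds; "tau": joint torques, N m; "ee_pos": TCP position; "orientation": TCP orientation; "force": force on the tool from outside, world axes, zero at the start; "wrist_torque": the same for the moment, N m; "grip_width": opening from 0.0 (shut) to 1.0 (fully open); "finger_force": force on a finger pad.
Only numpy, scipy, OpenCV 4.12 (cv2) and the standard library are available. Lean on these libraries where they do the work, as an engineer would, in place of code of your own. Each camera call takes 0.05 s, during which the arm holds its last target. There are 200 camera calls.

### The job

Open the grey instrument housing that is screwed to the bench: pinch the snap tab on its cover gently inward, toward the thumb rest opposite, and keep it pressed while you lift the cover straight up and off. Centre the pinch by feel, since the thumb rest is set differently each time: do not shove the cover sideways in the housing, and do not pull while the catch still holds. Then lay the cover right way up on the middle of the blue notepad, let go, and leave the bottle, the jar and the tape where they stand.

Things in the scene. Friction and masses are not known exactly. Their poses are not given: they have to be found in the camera images.
- housing: open-topped grey plastic box, 104 (x) x 84 (y) x 40 mm high, walls 4 mm, screwed to the bench by ears 16 mm long on its short sides; origin in the middle of its underside. Under the rim of its +y wall a catch ledge 28 mm long juts 5 mm inward, 4 to 8 mm below the rim. It stands left or right of the bench power supply, the notepad on the other side; that box is 0.13 m high: carry above it.
- cover: loose cover, 0.15 to 0.25 kg in all; origin: the middle of the underside of its plate (104 x 84 x 3 mm), which lies on the housing's rim, axes along the housing's. Nothing else holds it but the snap tab and the lips under it.
- cover_grip (a point): point on the cover's middle line, 16.5 mm above its origin, axes as the cover's. The black snap tab (24 mm long in x) has its outer face at y = +27 mm. Facing it is the thumb rest, a grey upright rib 32 mm long in x, clamped on slots with its outer face anywhere from y = -40 to -16 mm: this is not measured. Both rise from 3 to 30 mm above the cover's origin, nothing stands outside them.
- snap_tab (a joint): how far the snap tab is pressed inward (cover's -y): 0 at rest, stop at 0.006 m. Spring: 6 N to start, 2 N more per mm, 18 N at the stop; over 50 N of finger force cracks it. Its barb lies 1 mm below the housing's catch ledge, overlapping 3.5 mm: it passes only while pressed 4 mm or more, is clear once the cover has risen 9 mm, and is torn by a pull over 15 N.
- notepad: blue notepad lying on the bench, 153 (its x) x 110 (its y) x 11 mm, does not slide; origin in the middle of its underside.
- bottle_dark: bystander: dark bottle, 54 mm wide, 118 mm high, origin under its middle.
- jar_white: bystander: white jar, 69 mm wide, 95 mm high, origin under its middle.
- tape_brown: bystander: roll of brown tape on its edge, 48 x 66 x 66 mm, origin under its middle.
- cover_lips: locating lips under the cover (part of it, same origin and axes): thin walls along its long sides, reaching 16 mm below the plate's underside into the housing, with only 1 mm play to its walls all round; over 8 N of side load against the housing breaks them. Laid on a flat surface the cover stands on them, its origin 16 mm above the surface.

How it is judged:
By the outcome, as a careful person would: the job done as asked, in the order asked, and still so for the second after the job is handed in, with the robot touching nothing.
It also fails if it takes over 72 s, if anything falls off the work surface, if the arm or the gripper's body presses on something with over 40 N, if the wrist force passes 120 N, or if a joint passes its speed limit or range.

## Working session

There is one attempt and no reset: what is moved stays moved. The work goes in short steps, Python scripts to look and compute and a tool call to move; the robot and the scene stay as the last step left them, time stands still between calls to the robot, and variables do not carry over. Pictures are saved under pics/ and viewed, at most 10 in all, crops included, and the job is handed in when it is done.

Besides the shell and the picture viewer there is one more tool, called after "Request:" as name(argument=value, ...) on one line, values as JSON. move_arm: Moves the arm, as the interface text tells. Its arguments: {"type":"object","properties":{"deltas":{"type":"string"},"force":{"type":"number"}},"required":["deltas"]}

```bash
mkdir -p pics
cat > h.py <<'E'
import numpy as np,cv2
from plant import bot,camera,camera_model
def grab(n):
    m=camera_model(n);p,d=camera(n)
    f=192/np.tan(np.radians(m["vertical_fov"])/2)
    R=cv2.Rodrigues(np.array(m["rvec"],float))[0];t=np.array(m["tvec"],float).ravel()
    v,u=np.mgrid[:384,:512]
    c=np.dstack([(u-m["cx"])/f*d,(v-m["cy"])/f*d,d])
    W=(c-t)@R; W[d==0]=np.nan
    return p,d,W,(f,m["cx"],m["cy"],R,t)
def ray(K,u,v,z):
    f,cx,cy,R,t=K; o=-R.T@t; r=R.T@np.array([(u-cx)/f,(v-cy)/f,1]); return o+r*(z-o[2])/r[2]
E
python3 - <<'E'
from h import *
ims=[]
for n in("scene","side","wrist"):
    p,d,W,K=grab(n); np.savez(n+".npz",p=p,W=W); ims.append(p); print(n,-K[3].T@K[4],K[3][2])
cv2.imwrite("pics/a.png",np.vstack([np.hstack(ims[:2])])[:,:,::-1] if 0 else cv2.resize(np.hstack(ims[:2]),(800,300))[:,:,::-1])
cv2.imwrite("pics/s.png",cv2.resize(ims[0],(800,600))[:,:,::-1])
s=bot.sense();print(s)
E
```

```text
scene [-0.08545165 -0.86881798  0.6974055 ] [ 0.48137754  0.74670179 -0.45903388]
side [0.36192926 1.1105753  0.59928866] [ 0.19355853 -0.86035587 -0.47151126]
wrist [0.62476261 0.0761209  0.37250197] [-0.00154973 -0.29929455 -0.95415951]
{'time': 0.15, 'joint_positions': array([-2.38773357e-03,  3.53520150e-01,  1.63394724e+00,  1.20493173e-05,
        1.15518966e+00, -2.39229864e-03]), 'joint_velocities': array([ 0.00019029, -0.0040772 , -0.00020078,  0.0008024 , -0.00077381,
        0.00015629]), 'tau': array([-7.39769093e-04, -6.05638933e+01, -3.42338884e+01, -2.29960733e-05,
        6.16452831e-03, -4.00942213e-05]), 'ee_pos': array([6.24646920e-01, 1.22888099e-05, 2.30721589e-01]), 'orientation': array([-2.22090269e+00, -2.22090201e+00,  1.16686479e-03]), 'force': array([-0.15148498,  0.81968858,  0.83582964]), 'wrist_torque': array([-0.02662115, -0.01269672,  0.01651612]), 'finger_force': 0.0, 'grip_width': 1.0018501102903634}
```

View pics/s.png

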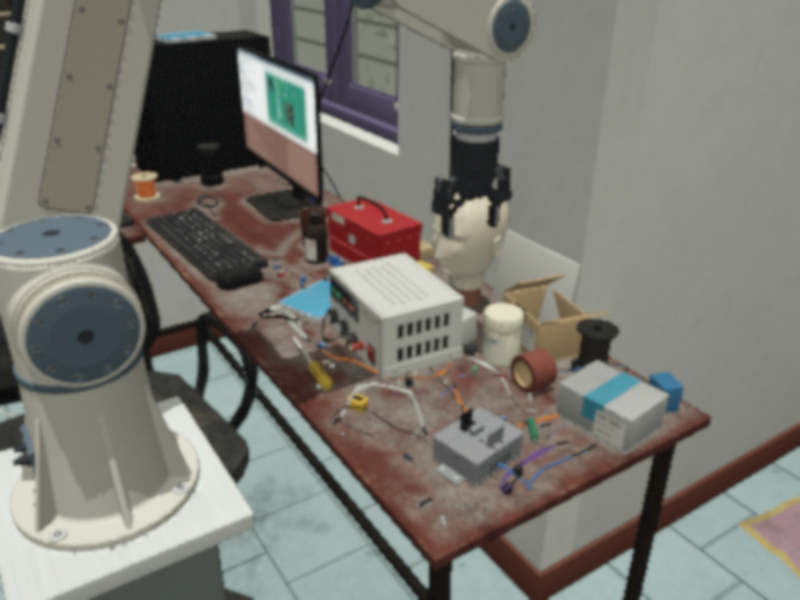

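View pics/a.png

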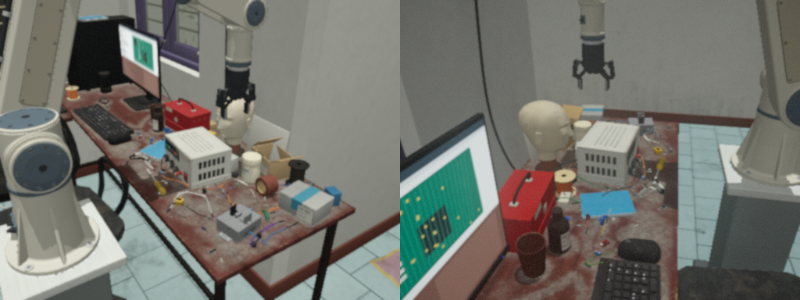

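The scene view shows the housing at about (478,440), with the black tab left at (466,420) and the grey rib right at (488,430). The power supply is at (395,310). The side view shows the blue notepad at (608,204), left of the supply.

Run:
```python
from h import *
def rect(P):
    r=cv2.minAreaRect((P[:,:2]*1000).astype(np.float32)); return r, cv2.boxPoints(r).round(0).tolist()
d=np.load("scene.npz");p,W=d["p"],d["W"]
c=W[275,306];print("seed",c, W[282,300])
roi=np.zeros((384,512),bool);roi[250:315,265:345]=1
near=roi&(abs(W[...,0]-c[0])<.12)&(abs(W[...,1]-c[1])<.12)
pl=near&(W[...,2]>.036)&(W[...,2]<.050)
P=W[pl];print("plate",len(P),np.median(P[:,2]),rect(P))
up=near&(W[...,2]>.055)&(W[...,2]<.09)
g=p.max(2)
for nm,m in(("tab",up&(g<70)),("rib",up&(g>=90))):
    P=W[m];print(nm,len(P),P.mean(0) if len(P) else 0,P.max(0),P.min(0),rect(P) if len(P)>3 else 0)
d=np.load("side.npz");p,W=d["p"].astype(int),d["W"]
m=(p[...,2]>p[...,0]+60)&(W[...,2]<.03)&(W[...,2]>-.01)&(W[...,1]>0)&(W[...,1]<.5)
n,l,s,_=cv2.connectedComponentsWithStats(m.astype(np.uint8));k=1+s[1:,4].argmax();P=W[l==k]
print("pad",s[k],np.median(P[:,2]),rect(P))
d2=np.load("wrist.npz");
ims=[cv2.resize(np.load("scene.npz")["p"][245:320,255:355],(800,600),interpolation=cv2.INTER_CUBIC)]
cv2.imwrite("pics/c.png",ims[0][:,:,::-1]); cv2.imwrite("pics/w.png",d2["p"][:,:,::-1])
# supply
S=np.load("scene.npz")["W"];m=(S[...,2]>.11)&(S[...,2]<.15)&(S[...,0]<.85)&(abs(S[...,1])<.3)
m[:,:200]=0;m[:150]=0;m[:,300:]=0
P=S[m];print("psu",len(P),rect(P),np.nanmax(P[:,2]))
```

```text
seed [ 0.4706677  -0.23442789  0.05014968] [ 0.45174449 -0.23757878  0.04059857]
plate 998 0.04204995854201332 (((471.87701416015625, -233.51727294921875), (106.6635971069336, 87.35923767089844), 9.874992370605469), [[412.0, -200.0], [427.0, -286.0], [532.0, -267.0], [517.0, -181.0]])
tab 36 [ 0.46501303 -0.21154581  0.06271625] [ 0.4764926  -0.20810276  0.07005518] [ 0.45422943 -0.21467321  0.05500785] (((465.29766845703125, -210.82948303222656), (22.861698150634766, 5.144423484802246), 6.469013690948486), [[454.0, -210.0], [454.0, -215.0], [477.0, -212.0], [476.0, -207.0]])
rib 67 [ 0.47616589 -0.25076746  0.0645052 ] [ 0.49504064 -0.20476357  0.07198875] [ 0.46138005 -0.26869396  0.05506124] (((478.2444152832031, -236.6018524169922), (33.20607376098633, 63.95061111450195), 0.4691595137119293), [[461.0, -205.0], [462.0, -269.0], [495.0, -268.0], [495.0, -204.0]])
pad [ 231  244   70   41 1857] 0.009449986432601285 (((506.8359069824219, 348.8079833984375), (149.36268615722656, 151.5391082763672), 19.833229064941406), [[411.0, 395.0], [462.0, 252.0], [603.0, 303.0], [551.0, 445.0]])
psu 2604 (((586.3800659179688, 105.19558715820312), (223.2624969482422, 257.7945556640625), 85.53726196289062), [[449.0, 4.0], [706.0, -16.0], [724.0, 206.0], [467.0, 227.0]]) 0.1499916903484751
```

View pics/c.png

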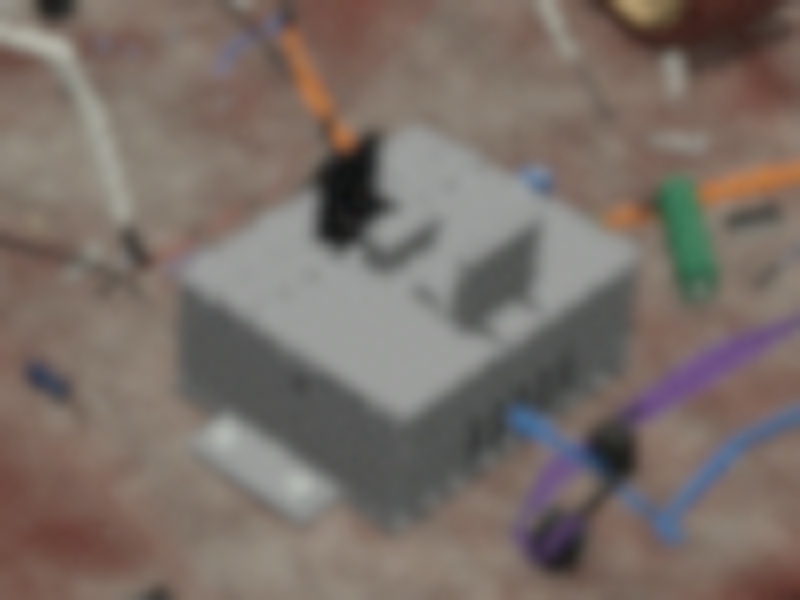

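The crop shows the housing clearly: the black tab at (345,190) on the +y side, the grey rib at (495,275), and a yaw of about +10°. I'll move above it for a closer look with the wrist camera.

Request:
move_arm(deltas="1 -1 -0.765 0 0.445;1 -1 -0.765 0 0.445;1 -1 -0.765 0 0.445;1 -1 -0.765 0 0.445;1 -1 -0.765 0 0.445;1 -1 -0.765 0 0.445;1 -1 -0.765 0 0.445;1 -1 -0.765 0 0.445", force=20)

```text
time: 0.95
ee_pos: [0.4715, -0.2005, 0.2312]
orientation: [-3.09, -0.567, 0.0]
force: [0.3, -0.2, -0.5]
grip_width: 0.997
finger_force: 0.0
```

Request:
move_arm(deltas="1 0 0 0 0.064;1 0 0 0 0.064;1 0 0 0 0.064;1 0 0 0 0.064")

```text
time: 1.35
ee_pos: [0.4719, -0.2, 0.2312]
orientation: [-3.13, -0.269, 0.0]
force: [0.3, -0.6, 0.0]
grip_width: 1.001
finger_force: 0.0
```

Run:
```python
from h import *
p,d,W,K=grab("wrist");np.savez("w2.npz",p=p,W=W);cv2.imwrite("pics/w2.png",p[:,:,::-1])
P=W[(abs(W[...,2]-.043)<.006)&(abs(W[...,0]-.472)<.09)&(abs(W[...,1]+.2335)<.08)]
r=cv2.minAreaRect((P[:,:2]*1000).astype(np.float32));print(len(P),r,np.median(P[:,2]))
a=np.radians(9.9);L=np.array([[np.cos(a),np.sin(a)],[-np.sin(a),np.cos(a)]])
lo=(W[...,:2]-[.472,-.2335])@L.T
g=p.max(2)
for h in(.055,.062):
  m=(W[...,2]>h)&(W[...,2]<.085)&(abs(lo[...,0])<.04)&(abs(lo[...,1])<.045)
  for nm,q in(("tab",m&(lo[...,1]>5e-3)),("rib",m&(lo[...,1]<5e-3))):
    Q=lo[q]*1000;print(nm,len(Q),np.percentile(Q,[1,5,50,95,99],axis=0).round(1).T if len(Q) else 0)
```

```text
5411 ((471.53497314453125, -231.42120361328125), (104.62547302246094, 84.24153900146484), 10.655418395996094) 0.04231314728581904
tab 136 [[-11.6 -10.5   1.8  11.6  11.9]
 [  6.    7.4  26.9  29.1  29.2]]
rib 189 [[-14.  -12.2   1.7  15.8  16.4]
 [-30.4 -30.1 -26.9 -23.    3.7]]
tab 112 [[-11.6 -10.6   0.8  11.3  11.8]
 [ 24.7  24.8  27.   29.1  29.2]]
rib 129 [[-14.  -12.9   0.8  15.4  16.5]
 [-30.5 -30.2 -27.8 -26.4 -26.3]]
```

View pics/w2.png

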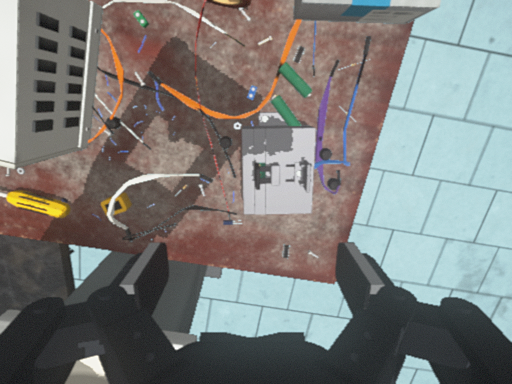

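The wrist view shows the housing at (278,170), tab on the left at (262,175) and rib on the right at (305,172). The rib's outer face is about 32.5 mm from the cover centre, so the pinch centre is about y = -2.7 mm.

Request:
move_arm(deltas="1 -0.0285 0.168 0.3 -0.0047;1 -0.0285 0.168 0.5 -0.0047;1 -0.0285 0.168 0.7 -0.0047;1 -0.0285 0.168 0.8 -0.0047;1 -0.0285 0.168 0.88 -0.0047;1 -0.0285 0.168 0.88 -0.0047;1 -0.0285 0.168 0.88 -0.0047")

```text
time: 2.1
ee_pos: [0.4722, -0.2341, 0.0555]
orientation: [-3.128, -0.29, 0.0]
force: [0.6, 0.6, 0.2]
grip_width: 0.998
finger_force: 0.0
```

Run:
```python
from h import *
s=bot.sense();print(s["ee_pos"],s["force"],s["wrist_torque"],cv2.Rodrigues(s["orientation"])[0].round(3))
p,d,W,K=grab("wrist");np.savez("w3.npz",p=p,W=W);cv2.imwrite("pics/w3.png",p[:,:,::-1])
```

```text
[ 0.47216109 -0.23409949  0.05546191] [0.62918313 0.55021325 0.21199007] [-0.05202086  0.00496277  0.0137332 ] [[ 0.983  0.184 -0.   ]
 [ 0.184 -0.983  0.   ]
 [-0.    -0.    -1.   ]]
```

View pics/w3.png

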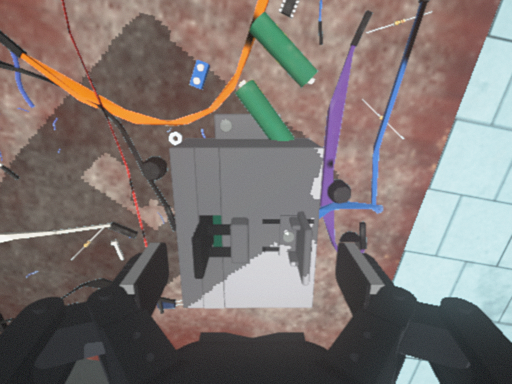

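Tab's outer face is at about (195,262) and rib's at (310,250), nearly symmetric between the finger pads (168 and 338). I'll measure the faces from depth in the tool frame.

Run:
```python
from h import *
d=np.load("w3.npz");p,W=d["p"],d["W"]
s=bot.sense();R=cv2.Rodrigues(s["orientation"])[0]
T=(W-s["ee_pos"])@R*1000
for z0,z1 in((.052,.058),(.058,.064),(.064,.070),(.066,.075)):
  m=(W[...,2]>z0)&(W[...,2]<z1)&(abs(T[...,0])<20)&(abs(T[...,1])<36)
  for sgn in(-1,1):
    Q=T[m&(T[...,1]*sgn>12)]
    if len(Q):print(z0,sgn,len(Q),np.percentile(Q[:,1]*sgn,[50,95,98,100]).round(1),np.percentile(Q[:,0],[2,98]).round(1))
P=W[(abs(W[...,2]-.043)<.005)&(abs(T[...,0])<90)&(abs(T[...,1])<70)]
r=cv2.minAreaRect((P[:,:2]*1000).astype(np.float32));print(len(P),r)
# finger tips lowest z
f=(abs(T[...,1])>36)&(abs(T[...,1])<62)&(abs(T[...,0])<15)&(W[...,2]>.05);Q=T[f];print("tips tool z max",np.percentile(Q[:,2],[50,95,100]))
```

```text
0.052 -1 123 [25.2 29.3 29.7 30.7] [-10.1  12. ]
0.052 1 236 [25.5 28.  28.7 29.3] [-12.4  15.9]
0.058 -1 126 [25.2 29.3 29.8 30.9] [-10.4  12.1]
0.058 1 137 [25.8 28.2 28.8 29.2] [-13.8  16. ]
0.064 -1 474 [27.  29.5 29.8 30.7] [-11.   11.8]
0.064 1 507 [27.1 29.2 29.4 29.8] [-14.8  15.7]
0.066 -1 459 [27.2 29.5 29.8 30.3] [-11.   11.7]
0.066 1 480 [27.2 29.2 29.4 29.8] [-14.8  15.6]
19590 ((471.571533203125, -231.40415954589844), (104.94611358642578, 84.1914291381836), 10.609588623046875)
tips tool z max [-63.67784972 -22.12724808 -11.0758668 ]
```

Request:
move_arm(deltas="0.8 0 0 0 0;0.8 0 0 0 0;0.8 0 0 0 0;0.8 0 0 0 0")

```text
time: 2.55
ee_pos: [0.4723, -0.2342, 0.0557]
orientation: [3.128, 0.29, 0.001]
force: [-0.2, -0.3, -0.6]
grip_width: 0.802
finger_force: 0.0
```

```bash
cat > tip.py <<'E'
from h import *
s=bot.sense();R=cv2.Rodrigues(s["orientation"])[0];print(s["time"],s["ee_pos"],s["force"],s["wrist_torque"],s["finger_force"],s["grip_width"])
p,d,W,K=grab("wrist");T=(W-s["ee_pos"])@R*1000
for sg in(-1,1):
  f=(T[...,1]*sg>30.5)&(T[...,1]*sg<65)&(abs(T[...,0])<15)&(T[...,2]>-45)&(W[...,2]>.047)
  Q=T[f];print("tip",sg,len(Q),np.percentile(Q[:,2],[90,98,100]).round(1),"inner",np.percentile(Q[Q[:,2]>-40][:,1]*sg,[0,1,2,5]).round(1))
E
python3 tip.py
```

```text
2.55 [ 0.47227469 -0.23415484  0.05571052] [-0.21248737 -0.2527971  -0.58424167] [ 0.0587036  -0.04189058  0.02474794] 0.0 0.8022361319750944
tip -1 1993 [-14.5  -8.9   1.7] inner [30.5 33.6 33.6 33.7]
tip 1 1997 [-14.5  -9.3  -6.1] inner [33.9 34.1 34.1 34.2]
```

Request:
move_arm(deltas="0.8 0 0 0.04 0;0.8 0 0 0.0775 0;0.8 0 0 0.0775 0;0.73 0 0 0.0775 0;0.72 0 0 0.0775 0;0.71 0 0 0.0775 0;0.71 0 0 0.0775 0")

```text
time: 3.3
ee_pos: [0.4722, -0.2342, 0.04]
orientation: [3.128, 0.289, 0.0]
force: [-0.1, -0.4, -0.1]
grip_width: 0.707
finger_force: 0.0
```

```bash
python3 tip.py
```

```text
3.3 [ 0.47220302 -0.23415397  0.03996566] [-0.12729261 -0.40280576 -0.07476076] [ 0.01659935  0.01254338 -0.02393322] 0.0 0.7072080093114383
tip -1 1020 [-14.8 -10.2  -8. ] inner [30.5 30.6 30.6 30.9]
tip 1 1313 [-17.2 -11.3  -7.7] inner [30.5 30.5 30.5 30.6]
```

Request:
move_arm(deltas="0.70 0 0 0 0;0.70 0 0 0 0;0.70 0 0 0 0")

```text
time: 3.65
ee_pos: [0.4721, -0.2341, 0.0399]
orientation: [3.128, 0.289, 0.0]
force: [0.3, 1.2, 2.7]
grip_width: 0.7
finger_force: 1.8
```

Request:
move_arm(deltas="0.695 0 0 0 0;0.695 0 0 0 0;0.695 0 0 0 0")

```text
time: 3.95
ee_pos: [0.4722, -0.2342, 0.04]
orientation: [3.128, 0.289, 0.0]
force: [-0.8, 1.4, 6.1]
grip_width: 0.694
finger_force: 6.1
```

Request:
move_arm(deltas="0.690 0 0.0005 -0.001 0;0.685 0 0.0015 -0.0015 0;0.685 0 0.0015 -0.0015 0;0.685 0 0.0015 -0.0015 0")

```text
time: 4.35
ee_pos: [0.4722, -0.2345, 0.0402]
orientation: [3.128, 0.289, 0.0]
force: [-0.7, -0.4, 4.8]
grip_width: 0.687
finger_force: 8.2
```

Request:
move_arm(deltas="0.680 0 0.001 -0.001 0;0.675 0 0.0025 -0.002 0;0.670 0 0.0035 -0.003 0;0.665 0 0.0045 -0.004 0;0.665 0 0.0045 -0.004 0;0.665 0 0.0045 -0.004 0")

```text
time: 4.95
ee_pos: [0.4722, -0.2352, 0.0407]
orientation: [-3.128, -0.289, 0.0]
force: [1.0, -1.6, -0.9]
grip_width: 0.669
finger_force: 11.3
```

Request:
move_arm(deltas="0.660 0 0.0015 0 0;0.655 0 0.003 -0.001 0;0.650 0 0.004 -0.0015 0;0.645 0 0.005 -0.002 0;0.640 0 0.006 -0.002 0;0.640 0 0.006 -0.002 0;0.640 0 0.006 -0.002 0")

```text
time: 5.65
ee_pos: [0.4723, -0.2363, 0.0412]
orientation: [-3.128, -0.289, 0.001]
force: [-0.9, 0.6, -0.1]
grip_width: 0.642
finger_force: 14.6
```

Request:
move_arm(deltas="0.635 0 0.001 -0.0005 0;0.630 0 0.002 -0.001 0;0.625 0 0.003 -0.0015 0;0.620 0 0.004 -0.002 0;0.620 0 0.004 -0.002 0;0.620 0 0.004 -0.002 0")

```text
time: 6.25
ee_pos: [0.4727, -0.2372, 0.0416]
orientation: [-3.128, -0.289, 0.0]
force: [-0.3, -0.1, -1.1]
grip_width: 0.626
finger_force: 18.2
```

The tab is at its stop (about 18 N) with the side load near zero. I'll firm the grip slightly and start lifting slowly.

Request:
move_arm(deltas="0.60 0 0 0 0;0.60 0 0 0 0;0.60 0 0 0 0", force=24)

```text
time: 6.55
ee_pos: [0.4727, -0.2372, 0.0417]
orientation: [3.128, 0.289, 0.0]
force: [-1.0, -0.2, -1.0]
grip_width: 0.621
finger_force: 26.2
```

Request:
move_arm(deltas="0.60 0 0 -0.005 0;0.60 0 0 -0.01 0;0.60 0 0 -0.015 0;0.60 0 0 -0.015 0")

```text
time: 6.95
ee_pos: [0.4728, -0.2373, 0.0449]
orientation: [3.128, 0.289, 0.0]
force: [-0.2, -0.3, -1.7]
grip_width: 0.623
finger_force: 25.9
```

Request:
move_arm(deltas="0.60 0 0 -0.015 0;0.60 0 0 -0.03 0;0.60 0 0 -0.05 0;0.60 0 0 -0.07 0;0.60 0 0 -0.1 0;0.60 0 0 -0.14 0;0.60 0 0 -0.18 0;0.60 0 0 -0.18 0")

```text
time: 7.75
ee_pos: [0.4735, -0.2377, 0.0821]
orientation: [3.127, 0.289, 0.003]
force: [0.7, -0.6, -1.4]
grip_width: 0.622
finger_force: 25.9
```

Run:
```python
from h import *
s=bot.sense();print(s["ee_pos"],s["force"],s["finger_force"])
p,d,W,K=grab("scene");p2,*_=grab("wrist")
cv2.imwrite("pics/l.png",np.hstack([cv2.resize(p[220:320,255:355],(384,384)),p2])[:,:,::-1][:, :800])
```

```text
[ 0.47346993 -0.23765448  0.08210741] [ 0.71573307 -0.57714389 -1.41849435] 25.868708789348602
```

View pics/l.png

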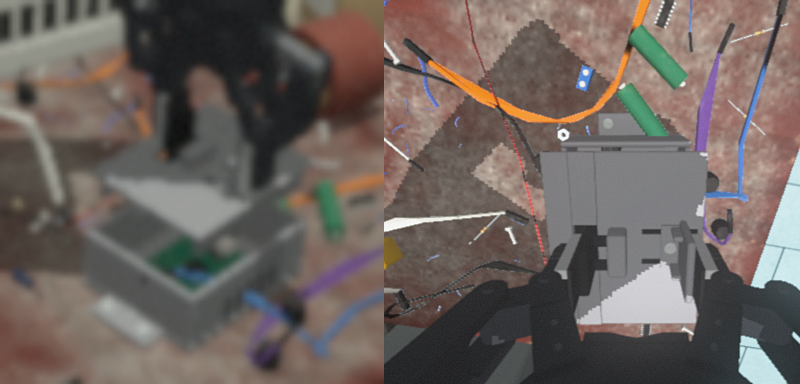

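The cover is free of the housing: it hangs level above the open box in the left crop (200,180), still pinched. Next I'll measure the notepad.

Run:
```python
from h import *
p,d,W,K=grab("side");q=p.astype(int)
m=((q[...,2]>q[...,0]+60)&(q[...,2]>120)).astype(np.uint8);m[:, :200]=0;m[:230]=0;m[300:]=0;m[:,330:]=0
m=cv2.morphologyEx(m,cv2.MORPH_OPEN,np.ones((3,3)))
n,l,s,_=cv2.connectedComponentsWithStats(m);k=1+s[1:,4].argmax();b=(l==k)
v,u=np.nonzero(b);P=np.array([ray(K,x,y,.011)[:2] for x,y in zip(u,v)])*1000
P=P.astype(np.float32);r=cv2.minAreaRect(P);print(s[k],r,cv2.boxPoints(r).round(),cv2.contourArea(cv2.convexHull(P)))
h=cv2.approxPolyDP(cv2.convexHull(P),6,True);print(h[:,0].round())
Q=W[b];Q=Q[abs(Q[:,2]-.010)<.006];print(len(Q),cv2.minAreaRect((Q[:,:2]*1000).astype(np.float32)))
for nm,(x0,x1,y0,y1) in {"bottle?":(.4,.8,.2,.6)}.items():
  mm=(W[...,0]>x0)&(W[...,0]<x1)&(W[...,1]>y0)&(W[...,1]<y1)&(W[...,2]>.09)&(W[...,2]<.2);Z=W[mm];print(nm,len(Z),np.percentile(Z,[2,50,98],axis=0).round(3))
c=p[220:310,200:340].copy();c[:,:][b[220:310,200:340]]=c[b[220:310,200:340]]//2
cv2.imwrite("pics/n.png",cv2.resize(np.hstack([p[200:310,200:360],]),(800,550),interpolation=cv2.INTER_CUBIC)[:,:,::-1])
```

```text
[ 231  244   70   38 1842] ((508.6441345214844, 344.8226623535156), (149.12481689453125, 128.941650390625), 19.31601333618164) [[417. 381.]
 [460. 259.]
 [600. 309.]
 [558. 430.]] 17435.377067519818
[[597. 312.]
 [565. 408.]
 [508. 413.]
 [427. 361.]
 [460. 262.]]
1805 ((512.1049194335938, 333.3689880371094), (149.22085571289062, 111.86225891113281), 19.32884407043457)
bottle? 6385 [[0.483 0.203 0.092]
 [0.695 0.414 0.109]
 [0.783 0.567 0.193]]
```

View pics/n.png

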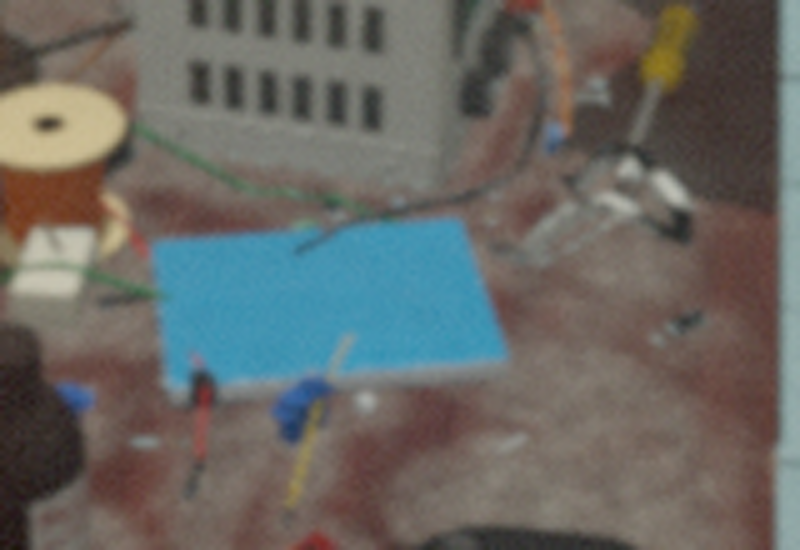

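The crop shows the notepad as a clean blue rectangle with corners near (155,240), (465,222), (505,360) and (165,388). Its centre is about (0.512, 0.3345) at 19.3° yaw, with nothing but wires by it. I'll lift clear of the supply, then carry across.

Request:
move_arm(deltas="0.60 0 0 -0.08 0;0.60 0 0 -0.2 0;0.60 0 0 -0.33 0;0.60 0 0 -0.46 0;0.60 0 0 -0.59 0;0.60 0 0 -0.72 0;0.60 0 0 -0.84 0;0.60 0 0 -0.9 0")

```text
time: 8.7
ee_pos: [0.4732, -0.2375, 0.2624]
orientation: [3.127, 0.289, 0.003]
force: [0.9, -1.0, -1.5]
grip_width: 0.615
finger_force: 26.5
```

Request:
move_arm(deltas="0.60 0.03 -0.1 0 0;0.60 0.06 -0.22 0 0;0.60 0.09 -0.35 0 0;0.60 0.12 -0.48 0 0;0.60 0.155 -0.61 0 0;0.60 0.185 -0.74 0 0;0.60 0.22 -0.87 0 0;0.60 0.25 -1 0 0")

```text
time: 9.5
ee_pos: [0.4847, -0.0303, 0.2598]
orientation: [-3.128, -0.289, 0.002]
force: [-0.0, 0.1, -1.9]
grip_width: 0.619
finger_force: 26.5
```

Request:
move_arm(deltas="0.60 0.03 -0.12 0 -0.005;0.60 0.06 -0.25 0 -0.01;0.60 0.09 -0.38 0 -0.015;0.60 0.12 -0.5 0 -0.02;0.60 0.155 -0.63 0 -0.025;0.60 0.185 -0.76 0 -0.03;0.60 0.22 -0.89 0 -0.04;0.60 0.25 -1 0 -0.048")

```text
time: 10.3
ee_pos: [0.4971, 0.1756, 0.2597]
orientation: [3.097, 0.527, -0.002]
force: [0.1, 0.2, -1.6]
grip_width: 0.622
finger_force: 26.6
```

```bash
cat > go.py <<'E'
from h import *
import sys
tg=np.array([.514,.329,float(sys.argv[1])])
s=bot.sense();R=cv2.Rodrigues(s["orientation"])[0]
print(s["time"],s["ee_pos"],s["force"],s["finger_force"],s["grip_width"],"yaw",np.degrees(np.arctan2(R[1,0],R[0,0])))
print("units",(tg-s["ee_pos"])@R/.2)
E
python3 go.py .262
```

```text
10.3 [0.49708563 0.17555317 0.25969486] [ 0.05566568  0.17165189 -1.57024801] 26.57278060913086 0.6224011740960261 yaw 19.303029932966528
units [ 0.33342099 -0.69614827 -0.01189612]
```

```bash
cat > nb.py <<'E'
from h import *
for n in("wrist","side"):
  p,d,W,K=grab(n);q=p.astype(int)
  m=(q[...,2]>q[...,0]+50)&(abs(W[...,2]-.010)<.007)&(W[...,1]>.2)&(W[...,1]<.46)&(W[...,0]>.38)&(W[...,0]<.65)
  m=cv2.morphologyEx(m.astype(np.uint8),cv2.MORPH_OPEN,np.ones((3,3)))
  k,l,s,_=cv2.connectedComponentsWithStats(m);b=l==1+s[1:,4].argmax()
  Q=W[b];print(n,len(Q),s[1+s[1:,4].argmax()],cv2.minAreaRect((Q[:,:2]*1000).astype(np.float32)),np.median(Q[:,2]))
E
python3 nb.py
```

```text
wrist 9317 [  92   44   96  120 9317] ((513.3280029296875, 331.773681640625), (149.27752685546875, 110.50439453125), 19.034774780273438) 0.0100570957368179
side 1785 [ 231  244   70   33 1785] ((512.7482299804688, 331.7186584472656), (151.283447265625, 118.77903747558594), 21.22500228881836) 0.009387948832469278
```

Request:
move_arm(deltas="0.60 0.05 -0.11 0 0;0.60 0.11 -0.23 0 0;0.60 0.18 -0.37 0 0;0.60 0.24 -0.5 0 0;0.60 0.29 -0.61 0 0;0.60 0.334 -0.683 0 0;0.60 0.334 -0.683 0 0;0.60 0.334 -0.683 0 0")

```text
time: 11.2
ee_pos: [0.5156, 0.3245, 0.2601]
orientation: [3.096, 0.524, -0.002]
force: [-0.7, -0.9, -1.1]
grip_width: 0.62
finger_force: 26.6
```

Request:
move_arm(deltas="0.60 0 0 0.1 0;0.60 0 0 0.23 0;0.60 0 0 0.37 0;0.60 0 0 0.51 0;0.60 0 0 0.65 0;0.60 0 0 0.79 0;0.60 0 0 0.9 0;0.60 0 0 1 0")

```text
time: 12.0
ee_pos: [0.5154, 0.3236, 0.0596]
orientation: [3.097, 0.522, -0.002]
force: [0.4, -0.5, -2.8]
grip_width: 0.623
finger_force: 26.6
```

Request:
move_arm(deltas="0.60 0 0 0.03 0;0.60 0 0 0.05 0;0.60 0 0 0.07 0;0.60 0 0 0.09 0;0.60 0 0 0.1 0;0.60 0 0 0.1 0;0.60 0 0 0.1 0")

```text
time: 12.7
ee_pos: [0.5158, 0.3254, 0.041]
orientation: [-3.097, -0.524, -0.0]
force: [-0.3, 0.3, -1.8]
grip_width: 0.62
finger_force: 26.6
```

```bash
sed -i 's/.514,.329/.515,.3265/' go.py; python3 go.py .0287
python3 - <<'E'
from h import *
p,d,W,K=grab("side");p2,d2,W2,_=grab("wrist")
cv2.imwrite("pics/p.png",np.hstack([cv2.resize(p[180:320,180:340],(438,384)),cv2.resize(p2,(360,270),interpolation=cv2.INTER_AREA).copy() if 0 else cv2.resize(p2[:, 76:436],(360,384))])[:,:,::-1])
E
```

```text
12.7 [0.51580407 0.32541529 0.04096507] [-0.34463732  0.29635874 -1.76445406] 26.577552258968353 0.6200697752753022 yaw 19.218655677546145
units [-0.00203103 -0.00644097  0.06132507]
```

View pics/p.png

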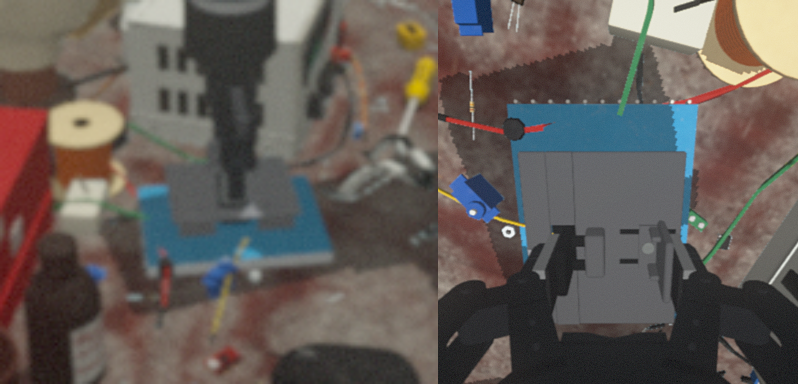

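The cover sits level just over the notepad, aligned with it (left view at (235,210)). The bottle at (60,290) and the other objects are clear. Now I'll lower to contact.

Request:
move_arm(deltas="0.60 -0.002 -0.006 0.015 0;0.60 -0.002 -0.006 0.03 0;0.60 -0.002 -0.006 0.04 0;0.60 -0.002 -0.006 0.05 0;0.60 -0.002 -0.006 0.055 0;0.60 -0.002 -0.006 0.055 0")

```text
time: 13.4
ee_pos: [0.5148, 0.3262, 0.0294]
orientation: [3.097, 0.524, -0.001]
force: [0.3, 0.5, -1.4]
grip_width: 0.619
finger_force: 26.6
```

```bash
python3 go.py .0287
python3 - <<'E'
from h import *
p,d,W,K=grab("wrist")
m=(abs(W[...,2]-.032)<.007)&(abs(W[...,0]-.513)<.09)&(abs(W[...,1]-.332)<.08)&(np.ptp(p.astype(int),axis=2)<40)
m=cv2.morphologyEx(m.astype(np.uint8),cv2.MORPH_OPEN,np.ones((3,3)))>0
Q=W[m];print(len(Q),cv2.minAreaRect((Q[:,:2]*1000).astype(np.float32)),np.median(Q[:,2]))
E
```

```text
13.4 [0.51484594 0.3262184  0.02943536] [ 0.27262956  0.47934048 -1.39646964] 26.576960384845734 0.619352185863444 yaw 19.211731786396825
units [ 0.00119203 -0.0010765   0.00367624]
20981 ((506.92327880859375, 347.5455017089844), (105.48822784423828, 117.9539566040039), 19.2542724609375) 0.030010935003831785
```

Request:
move_arm(deltas="0.60 0 0 0.002 0;0.60 0 0 0.004 0;0.60 0 0 0.004 0")

```text
time: 13.75
ee_pos: [0.515, 0.3264, 0.0292]
orientation: [-3.097, -0.524, -0.0]
force: [-0.8, -0.8, 1.9]
grip_width: 0.619
finger_force: 27.9
```

Request:
move_arm(deltas="0.60 0 0 0.002 0;0.60 0 0 0.003 0;0.60 0 0 0.003 0")

```text
time: 14.05
ee_pos: [0.515, 0.3264, 0.0291]
orientation: [-3.097, -0.524, -0.0]
force: [-3.0, -2.1, 10.0]
grip_width: 0.618
finger_force: 30.4
```

Request:
move_arm(deltas="0.62 0 0 -0.003 0;0.635 0 -0.002 -0.002 0;0.65 0 -0.005 -0.001 0;0.665 0 -0.008 -0.001 0;0.68 0 -0.011 0 0;0.695 0 -0.014 0 0;0.71 0 -0.015 0 0;0.72 0 -0.015 0 0")

```text
time: 14.85
ee_pos: [0.514, 0.3293, 0.0284]
orientation: [-3.097, -0.524, -0.0]
force: [0.3, 0.2, -0.1]
grip_width: 0.719
finger_force: 0.0
```

Request:
move_arm(deltas="0.76 0 0 0 0;0.8 0 0 0 0;0.82 0 0 0 0;0.82 0 0 0 0")

```text
time: 15.25
ee_pos: [0.514, 0.3291, 0.0283]
orientation: [-3.098, -0.524, -0.0]
force: [-0.6, 0.1, -0.7]
grip_width: 0.82
finger_force: 0.0
```

Request:
move_arm(deltas="0.82 0 0 -0.03 0;0.82 0 0 -0.08 0;0.82 0 0 -0.18 0;0.82 0 0 -0.3 0;0.82 0 0 -0.5 0;0.82 0 0 -0.7 0;0.82 0 0 -0.9 0;0.82 0 0 -1 0")

```text
time: 16.05
ee_pos: [0.5152, 0.3299, 0.2333]
orientation: [-3.095, -0.524, -0.008]
force: [-0.2, 0.5, 0.1]
grip_width: 0.82
finger_force: 0.0
```

Run:
```python
from h import *
print(bot.sense()["ee_pos"],bot.sense()["force"])
p,d,W,K=grab("wrist");q=p.astype(int)
near=(abs(W[...,0]-.513)<.11)&(abs(W[...,1]-.332)<.1)
for nm,m in(("cover",near&(abs(W[...,2]-.029)<.005)),("pad",near&(W[...,2]>.005)&(W[...,2]<.08)&((q[...,2]>q[...,0]+40)|(W[...,2]>.02)))):
  m=cv2.morphologyEx(m.astype(np.uint8),cv2.MORPH_OPEN,np.ones((5,5)))
  k,l,s,_=cv2.connectedComponentsWithStats(m);Q=W[l==1+s[1:,4].argmax()]
  print(nm,len(Q),cv2.minAreaRect((Q[:,:2]*1000).astype(np.float32)),np.percentile(Q[:,2],[5,50,95]))
ps,*_=grab("side")
cv2.imwrite("pics/f.png",np.hstack([cv2.resize(ps[120:320,140:360],(422,384)),cv2.resize(p,(378,284)) if 0 else p[:,:378]])[:,:,::-1])
```

```text
[0.51518428 0.32992861 0.23333452] [-0.20394243  0.4542152   0.08686877]
cover 4957 ((512.8522338867188, 331.7259216308594), (104.12196350097656, 83.9986572265625), 19.09796142578125) [0.02846929 0.02974866 0.03106585]
pad 9412 ((512.8115234375, 330.94696044921875), (149.68551635742188, 110.77803039550781), 19.21013069152832) [0.00921346 0.02905081 0.03838619]
```

View pics/f.png

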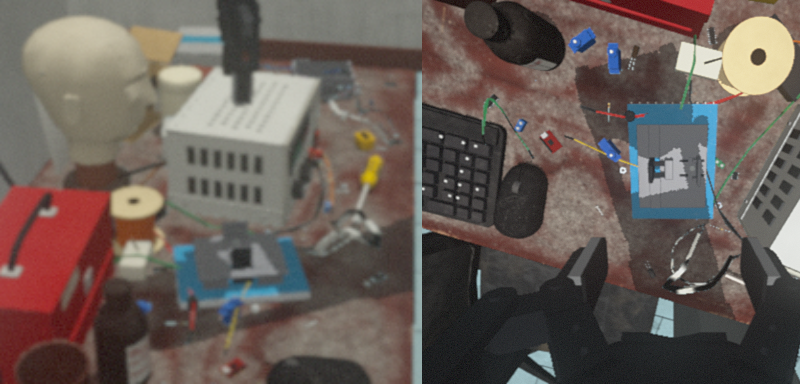

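The cover lies upright on the notepad at about (670,165) in the wrist view. It is within 1 mm of the notepad's centre and aligned, the gripper is clear, and the bottle still stands.

```bash
python3 -c "
from plant import bot
print(bot.hand_in())"
```

```text
the job is handed in; nothing more can be done
None
```

The cover came off cleanly, with the tab held pressed and no pull on the catch, and it now lies right way up within about 1 mm of the notepad's middle; job handed in after about 16 s of robot time, with the gripper clear and the bottle, jar and tape never approached.

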